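Show the packing camera which pot goes in which container, and log it

TASK

Show the packing station's overhead camera what to pack: point with your fingertips at the knob of the lidded pot from a few centimetres straight above it and stay there for about two seconds, then do the same over the middle of the open top of the cardboard carton. Then press the green button fully down and let it come up again to log the choice. Press no other button, do not touch, move or lift any pot, jar, carton or crate, and keep your fingertips well away from the tops of the pieces you are not pointing out.

Things in the scene. Friction and masses are not known exactly. Their poses are not given: they have to be found in the camera images.
- lidded_pot: Loose metal stock pot with its flat metal lid on and a black knob on the lid; 90 mm diameter (lid 96 mm), about 133 mm over its two small loop handles along its own +-y; 105 mm tall to the top of the knob. About 0.5 kg. One rigid piece. Origin at the centre of its underside, z up; any yaw.
- knob_top (a point): Centre of the top of the black lid knob (30 mm diameter), 105 mm above the table, the highest point of the lidded pot: the first thing to point at.
- open_pot: Bystander: the same metal pot without a lid, 90 mm diameter, about 133 mm over its handles, 65 mm tall, empty. Loose. Origin at the centre of its underside.
- open_pot_rim (a point): Centre of the mouth of the open pot, 65 mm above the table.
- jar: Bystander: white ceramic jar with a pale wooden lid, 84 mm diameter, 75 mm tall. Loose. Origin at the centre of its underside.
- jar_top (a point): Centre of the top of the jar's wooden lid, 75 mm above the table.
- carton: Loose brown cardboard carton, open at the top, empty, 120 x 160 mm (x, y) and 105 mm tall, walls 4 mm, its four flaps folded down and out (about 156 x 196 mm over them). Origin at the centre of its underside, z up.
- carton_mouth (a point): Centre of the carton's open top, level with its rim, 105 mm above the table: the second thing to point at.
- crate: Bystander: loose open blue plastic crate, empty, about 142 x 182 mm (x, y) over its rim and 85 mm tall. Origin at the centre of its underside.
- crate_mouth (a point): Centre of the crate's open top, level with its rim, 85 mm above the table.
- green_button_top (a point): Centre of the top of the green push button (36 mm diameter cap) in a black collar on its own grey box (70 x 70 mm, 60 mm tall) fixed to the table; 82 mm above the table when up. Pressed straight down.
- green_button (a joint): Travel of the green button: 0 up, 0.006 m fully down; it is sprung and takes about 5 N to push fully down, and springs back by itself.
- red_button_top (a point): Centre of the top of the red push button (cancel), the same size and kind as the green one, on its own grey box beside it, their centres at least 80 mm apart; which of the two is on the left varies. Not to be pressed.
- red_button (a joint): Travel of the red button: 0 up, 0.006 m fully down.
Mind the look-alikes: they are no part of the job. What is shaped like the part that bears green_button_top but blue or orange is not meant.

How it is judged:
By the outcome, as a careful person would: the job done as asked, in the order asked, and still so for the second after the job is handed in, with the robot touching nothing.
It also fails if it takes over 58 s, if anything falls off the work surface, if the arm or the gripper's body presses on something with over 40 N, if the wrist force passes 120 N, or if a joint passes its speed limit or range.

ROBOT

A 7-joint arm with a two-finger parallel gripper is mounted at the origin on the work surface. World frame = base frame: x ahead of the robot, y to its left, z up, the work surface at z = 0. Lengths are in mm, angles in rad, forces in N, time in s.
With the tool pointing down it reaches from about 400 to 875 mm from the base axis. Payload 4.4 kg.
Tool frame: the origin (TCP) lies between the finger pads; the fingertips stand 11 mm ahead of it and the grasp point (between the pads) lies 8 mm behind it; y points along the fingers, x is the direction in which the jaws open and shut, and the axes are right-handed (so a half turn about y gives the same grasp; the last joint's range is limited). The gripper opens to 85 mm and grips with 20 to 120 N. Pads are 22 mm wide; open, the fingers measure 114 mm over their backs; the gripper's body (76 mm by 85 mm) begins 54 mm behind the grasp point. The pads swing forward as they close: fully open they stand 13 mm farther back than shut.
Start: joints at [1.148, 0.628, 0.038, 1.517, -0.027, 0.996, -0.02], TCP at [227.058, -609.067, 242.313] pointing down, gripper open.
Joint ranges: [-3.06, 3.06], [-0.37, 2.12], [-1.25, 1.32], [0.18, 2.47], [-1.1, 4.24], [0.23, 1.98], [-2.94, 2.94]. Speed limits (rad/s): [2.57, 2.57, 3.14, 3.14, 3.14, 3.14, 3.14].

INTERFACE

Orientations are given as [roll, pitch, yaw] about the fixed x, y, z axes, in that order (R = Rz(yaw) Ry(pitch) Rx(roll)).
In Python, from cell import * gives the robot as it stands.
- The arm moves only by the shell command python3 -m jog 'ROWS'. ROWS is JSON, a list of rows, each an object of numbers: "x", "y", "z": the shift along the tool's x, y, z in mm; "ax", "ay", "az": the turn, a rotation vector about the tool's x, y, z in rad; "grip": the finger opening in mm, from 0 to 85.4. In form: [{"x": .., "y": .., "z": .., "ax": .., "ay": .., "az": .., "grip": ..}, ...]. A call has 1 to 5 rows; each row is the pose to reach, as a shift and turn from the pose commanded when the call began, along the tool's axes at that moment; what a row does not reach only later rows make up. A row lasts 1/10 s, in which the tool goes at most 50 mm and 8.59 degrees, less where a joint would pass 70% of its speed; a pose out of reach is approached as far as the arm can. A call with a gripper value outside its range is refused whole. The fingers move at their own pace and stop on an object; the grip force is fixed at half the most. Time passes only in rows, so rows that repeat a pose let the fingers close. It gives the time, the measured TCP pose, the force and the opening at its end, in the units of the state.
- read_state(): the state, without advancing time (a new reading comes with each control period).
- get_image(name): name is "side" or "top"; returns a dict with "color" (384x512x3 uint8, red, green, blue), "vfov" (degrees; the focal length in pixels is half the picture's height over the tangent of half this angle, whatever the lens; pixels are square), "cx", "cy" (the principal point, pixels), "camera_from_world" (4x4, takes a point from world to camera coordinates). Camera axes: x right, y down, z forward; pixel columns grow to the right and rows downward; lengths in mm; the calibration is good to about 2 mm. A picture is of the moment at which its call begins. There is no depth.
- finish_job(): hands the job in, once; it reports no verdict.
The state is a dict: "clock": time; "qpos": joint angles; "qd": joint speeds; "tau": joint torques, N m; "eef_pos": TCP position; "tool_rot": TCP orientation; "force": force on the tool from outside, world axes, zero at the start; "torque": the same for the moment, N m; "width": finger opening in mm.
Only numpy, scipy, OpenCV 4.12 (cv2) and the standard library are available. Lean on these libraries where they do the work, as an engineer would, in place of code of your own. Each camera call takes 0.05 s, during which the arm holds its last target.

## Working session

There is one attempt and no reset: what is moved stays moved. The work goes in short steps, Python scripts to look and compute and a shell command to move; the robot and the scene stay as the last step left them, time stands still between calls to the robot, and variables do not carry over. Pictures are saved under pics/ and viewed, and the job is handed in when it is done.

```bash
mkdir -p pics && ls && python3 - <<'E'
from cell import *
import cv2,json
import numpy as np
s=read_state();print({k:np.round(s[k],3).tolist() for k in s})
for n in("side","top"):
    im=get_image(n);cv2.imwrite(f"pics/{n}0.png",im["color"][:,:,::-1]);print(n,im["vfov"],im["cx"],im["cy"],np.round(im["camera_from_world"],4).tolist())
E
```

```text
pics
{'clock': 0.0, 'qpos': [1.148, 0.629, 0.038, 1.518, -0.027, 0.996, -0.02], 'qd': [0.001, 0.001, -0.001, 0.001, -0.001, 0.002, 0.001], 'tau': [-0.001, -56.34, 1.226, -19.344, 0.011, 0.011, 0.0], 'eef_pos': [226.826, -608.493, 241.388], 'tool_rot': [-1.571, 0.002, -1.214], 'force': [-0.247, -0.185, -0.127], 'torque': [-0.052, 0.006, -0.04], 'width': 85.665}
side 49.99496793694059 253.7584001223575 191.68173530645637 [[-0.9124, -0.409, -0.0135, 445.8837], [-0.2111, 0.4985, -0.8408, 160.8419], [0.3506, -0.7643, -0.5412, 1068.954], [0.0, 0.0, 0.0, 1.0]]
top 48.618229141057064 254.43097672530342 193.44836683834004 [[0.0237, -0.9997, -0.0004, -14.8449], [-0.983, -0.0232, -0.1822, 489.8397], [0.1822, 0.0047, -0.9833, 1155.8171], [0.0, 0.0, 0.0, 1.0]]
```

View pics/side0.png

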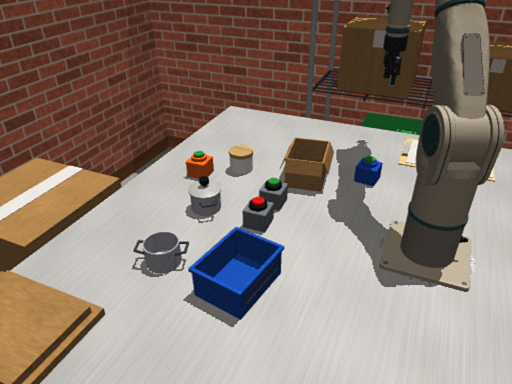

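View pics/top0.png

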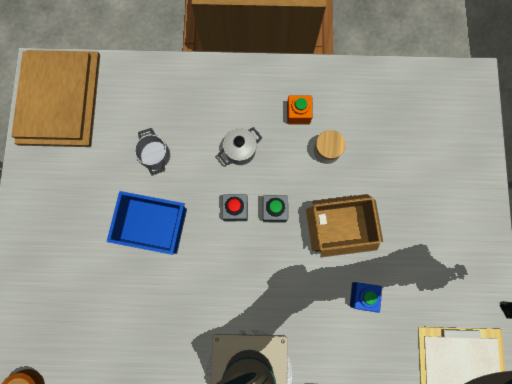

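```bash
cat > h.py <<'E'
from cell import *
import numpy as np,cv2
def cam(n):
    im=get_image(n);H=im["color"].shape[0]
    f=H/2/np.tan(np.radians(im["vfov"])/2)
    return im["color"],f,im["cx"],im["cy"],np.array(im["camera_from_world"])
def ray(c,u,v):
    _,f,cx,cy,T=c;R=T[:3,:3];o=-R.T@T[:3,3];d=R.T@np.array([(u-cx)/f,(v-cy)/f,1]);return o,d/np.linalg.norm(d)
def plane(c,u,v,z):
    o,d=ray(c,u,v);return o+d*(z-o[2])/d[2]
def two(c1,p1,c2,p2):
    o1,d1=ray(c1,*p1);o2,d2=ray(c2,*p2)
    t=np.linalg.lstsq(np.stack([d1,-d2],1),o2-o1,rcond=None)[0]
    a=o1+t[0]*d1;b=o2+t[1]*d2;return (a+b)/2,np.linalg.norm(a-b)
def proj(c,p):
    _,f,cx,cy,T=c;q=T[:3,:3]@np.array(p)+T[:3,3];return q[0]/q[2]*f+cx,q[1]/q[2]*f+cy
def blob(img,box,fn):
    x0,y0,x1,y1=box;hsv=cv2.cvtColor(img,cv2.COLOR_RGB2HSV)[y0:y1,x0:x1].astype(int)
    m=fn(hsv[...,0],hsv[...,1],hsv[...,2]).astype(np.uint8)
    n,l,st,ce=cv2.connectedComponentsWithStats(m);i=1+np.argmax(st[1:,4])
    return ce[i]+[x0,y0],st[i].tolist()
E
python3 - <<'E'
from h import *
s=cam("side");t=cam("top")
g=lambda h,S,v:(h>45)&(h<80)&(S>120)&(v>40)
r=lambda h,S,v:((h<6)|(h>172))&(S>120)&(v>60)
k=lambda h,S,v:(v<70)
w=lambda h,S,v:(h>8)&(h<28)&(S>60)
bl=lambda h,S,v:(h>105)&(S>140)&(v>30)
for nm,bs,bt,fn,z in [("green",(258,172,290,195),(262,194,290,222),g,82),("red",(243,192,275,213),(220,192,250,222),r,82),("knob",(194,172,214,188),(229,132,249,152),k,105),("jar",(225,145,255,160),(312,127,350,164),w,75),("carton",(280,135,340,190),(300,185,390,265),w,105),("crate",(180,225,290,315),(100,185,195,260),bl,85)]:
    a,sa=blob(s[0],bs,fn);b,sb=blob(t[0],bt,fn)
    P,e=two(s,a,t,b)
    print(nm,a.round(1),sa,b.round(1),sb,"two",P.round(1),round(e,1),"top",plane(t,*b,z).round(1),"side",plane(s,*a,z).round(1))
crop=cv2.resize(t[0][90:280,205:400],None,fx=4,fy=3.0*4/3,interpolation=cv2.INTER_CUBIC)[:, :780]
cv2.imwrite("pics/topcrop.png",crop[:600,:,::-1])
cv2.imwrite("pics/sidecrop.png",cv2.resize(s[0][130:250,180:340],None,fx=5,fy=5,interpolation=cv2.INTER_CUBIC)[:,:,::-1])
E
```

```text
green [273.3 181.6] [10, 6, 12, 8, 79] [275.3 206. ] [7, 6, 14, 13, 146] two [450.7 -61.3  77.5] 0.4 top [449.8 -61.1  82. ] side [448.2 -54.5  82. ]
red [258.  200.9] [9, 4, 13, 10, 104] [233.8 204.7] [7, 6, 14, 14, 157] two [451.3  52.3  78.6] 0.0 top [450.8  52.1  82. ] side [449.2  56.9  82. ]
knob [203.5 180.7] [5, 4, 10, 11, 82] [238.6 140.9] [5, 4, 10, 11, 88] two [627.5  44.   97.8] 1.5 top [624.5  43.4 105. ] side [621.8  54.1 105. ]
jar [240.7 151.7] [4, 0, 24, 15, 295] [330.1 144.3] [3, 3, 31, 30, 712] two [ 632.4 -214.    69. ] 0.9 top [ 630.1 -213.    75. ] side [ 627.7 -203.6   75. ]
carton [307.4 163.1] [3, 2, 51, 53, 2118] [344.3 225.3] [6, 9, 77, 63, 3817] two [ 405.  -254.1   52.6] 0.4 top [ 398.8 -243.2  105. ] side [ 378.6 -161.9  105. ]
crate [235.4 270.2] [9, 2, 95, 88, 5103] [146.6 222.6] [7, 6, 79, 63, 3627] two [401.1 295.1  48. ] 2.4 top [396.  285.1  85. ] side [383.8 329.6  85. ]
```

View pics/topcrop.png

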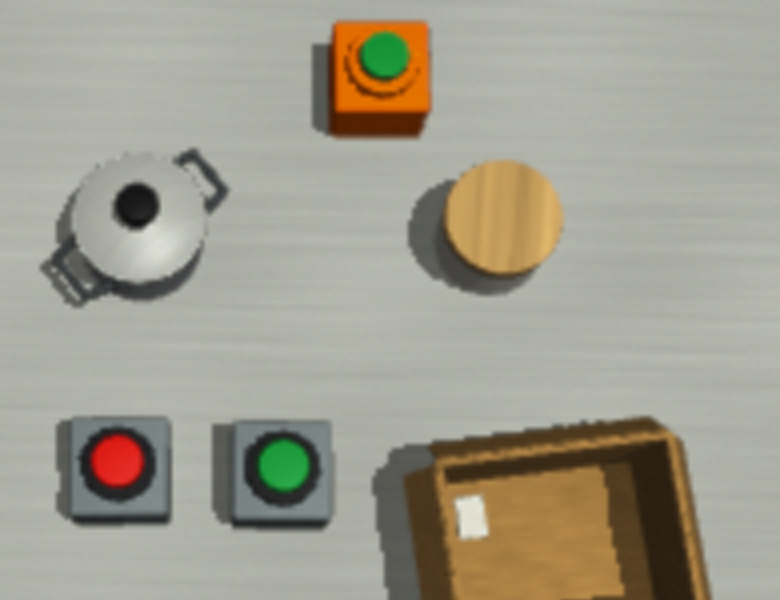

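View pics/sidecrop.png

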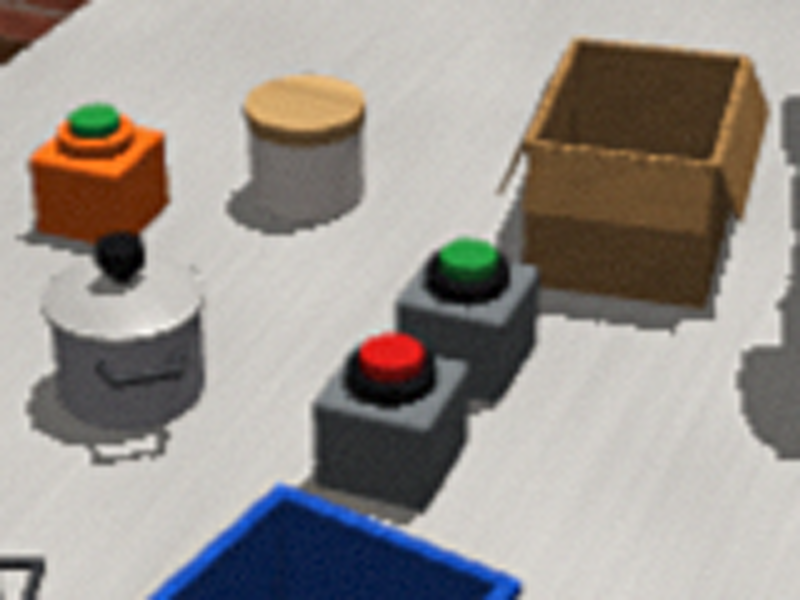

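```bash
python3 - <<'E'
from h import *
s=cam("side");t=cam("top")
cv2.imwrite("pics/cartontop.png",cv2.resize(t[0][185:265,300:390],None,fx=7,fy=7,interpolation=cv2.INTER_CUBIC)[:,:,::-1])
P=[plane(s,u,v,105) for u,v in [(295.4,138),(329.6,141.6),(323.6,163),(285.4,159.6)]]
print(np.round(P,1),np.mean(P,0),[np.linalg.norm(P[i]-P[i-1]).round(1) for i in range(4)])
print([np.round(proj(t,p),1) for p in P])
E
```

```text
[[ 471.9 -317.1  105. ]
 [ 356.  -334.6  105. ]
 [ 332.9 -181.7  105. ]
 [ 448.9 -157.   105. ]] [ 402.4377983  -247.58642487  105.        ] [np.float64(161.7), np.float64(117.2), np.float64(154.6), np.float64(118.6)]
[array([371.5, 198.8]), array([379.4, 242.4]), array([321.2, 249.9]), array([311.7, 205.8])]
```

View pics/cartontop.png

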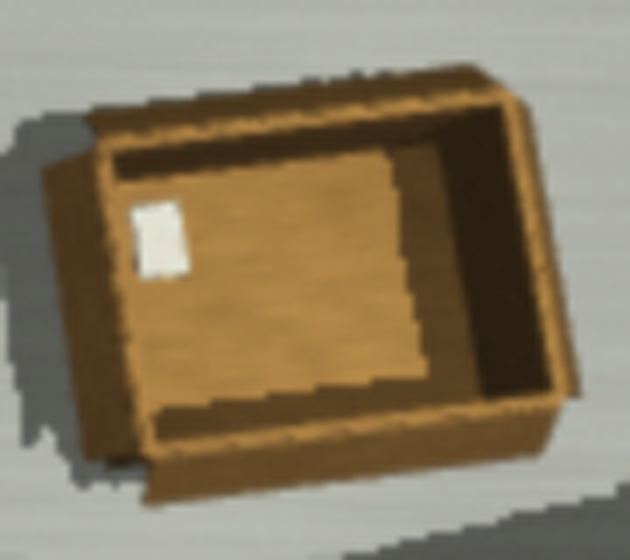

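```bash
python3 - <<'E'
from h import *
t=cam("top")
P=[plane(t,u/7+300-.4,v/7+185-.4,105) for u,v in [(98,142),(515,92),(567,396),(145,457)]]
print(np.round(P,1),np.mean(P,0),[np.linalg.norm(P[i]-P[i-1]).round(1) for i in range(4)])
c=np.mean(P,0)
st=read_state();from scipy.spatial.transform import Rotation as R
r=R.from_euler('xyz',st["tool_rot"]).as_matrix();p=np.array(st["eef_pos"]);print(r.round(3),st["clock"])
for n,q in [("knob",(625,43.5,105)),("carton",(c[0],c[1],105)),("green",(450.3,-61.2,82))]:
    print(n,np.round(r.T@(np.array(q)-p),1))
E
```

```text
[[ 451.6 -162.1  105. ]
 [ 474.8 -321.5  105. ]
 [ 359.3 -337.9  105. ]
 [ 332.8 -179.5  105. ]] [ 404.6363336  -250.24005241  105.        ] [np.float64(120.1), np.float64(161.1), np.float64(116.6), np.float64(160.6)]
[[ 0.349 -0.     0.937]
 [-0.937  0.     0.349]
 [-0.    -1.     0.   ]] 0.35
knob [-472.3  137.3  600.8]
carton [-274.   137.2  291.7]
green [-435.2  160.3  400.5]
```

```bash
python3 -m jog '[{"y":-20,"grip":0},{"x":-10,"y":-40,"z":15,"grip":0},{"x":-35,"y":-60,"z":45,"grip":0},{"x":-60,"y":-60,"z":75,"grip":0},{"x":-85,"y":-60,"z":105,"grip":0}]'; python3 -m jog '[{"x":-25,"z":30,"grip":0},{"x":-50,"z":60,"grip":0},{"x":-75,"z":90,"grip":0},{"x":-100,"z":120,"grip":0},{"x":-125,"z":150,"grip":0}]'
```

```text
$[0]: bad value
$[0]: bad value
```

```bash
python3 -m jog '[{"x":0,"y":-20,"z":0,"ax":0,"ay":0,"az":0,"grip":0},{"x":-10,"y":-40,"z":15,"ax":0,"ay":0,"az":0,"grip":0},{"x":-35,"y":-60,"z":45,"ax":0,"ay":0,"az":0,"grip":0},{"x":-60,"y":-60,"z":75,"ax":0,"ay":0,"az":0,"grip":0},{"x":-85,"y":-60,"z":105,"ax":0,"ay":0,"az":0,"grip":0}]'
```

```text
clock: 0.85
eef_pos: [296.5, -491.8, 303.1]
tool_rot: [-1.57, -0.002, -1.215]
force: [1.1, -0.0, -0.2]
width: 12.4
```

```bash
python3 -m jog '[{"x":-25,"y":0,"z":30,"ax":0,"ay":0,"az":0,"grip":0},{"x":-50,"y":0,"z":60,"ax":0,"ay":0,"az":0,"grip":0},{"x":-75,"y":0,"z":95,"ax":0,"ay":0,"az":0,"grip":0},{"x":-100,"y":0,"z":130,"ax":0,"ay":0,"az":0,"grip":0},{"x":-125,"y":0,"z":165,"ax":0,"ay":0,"az":0,"grip":0}]'
python3 -m jog '[{"x":-25,"y":0,"z":33,"ax":0,"ay":0,"az":0,"grip":0},{"x":-50,"y":0,"z":66,"ax":0,"ay":0,"az":0,"grip":0},{"x":-75,"y":0,"z":99,"ax":0,"ay":0,"az":0,"grip":0},{"x":-100,"y":0,"z":132,"ax":0,"ay":0,"az":0,"grip":0},{"x":-125,"y":0,"z":165,"ax":0,"ay":0,"az":0,"grip":0}]'
python3 -m jog '[{"x":-30,"y":0,"z":35,"ax":0,"ay":0,"az":0,"grip":0},{"x":-60,"y":0,"z":70,"ax":0,"ay":0,"az":0,"grip":0},{"x":-90,"y":0,"z":105,"ax":0,"ay":0,"az":0,"grip":0},{"x":-115,"y":0,"z":140,"ax":0,"ay":0,"az":0,"grip":0},{"x":-130,"y":0,"z":160,"ax":0,"ay":0,"az":0,"grip":0}]'
```

```text
clock: 1.35
eef_pos: [407.5, -316.5, 302.6]
tool_rot: [-1.57, -0.001, -1.214]
force: [0.1, -1.4, 0.2]
width: -0.4
clock: 1.85
eef_pos: [518.4, -141.8, 302.6]
tool_rot: [-1.57, -0.0, -1.214]
force: [1.0, -1.5, -0.1]
width: 0.3
clock: 2.35
eef_pos: [623.5, 39.1, 302.2]
tool_rot: [-1.569, 0.002, -1.21]
force: [0.5, 0.6, 0.3]
width: -0.1
```

```bash
python3 - <<'E'
from h import *
from scipy.spatial.transform import Rotation as R
st=read_state();r=R.from_euler('xyz',st["tool_rot"]).as_matrix();p=np.array(st["eef_pos"])
print(st["clock"],st["qpos"],p,st["tool_rot"],r.T@(np.array([625,43.5,151])-p))
s=cam("side");t=cam("top")
cv2.imwrite("pics/s1.png",s[0][:,:,::-1]);cv2.imwrite("pics/t1.png",t[0][:,:,::-1])
E
```

```text
2.35 [-0.05219592  0.53521147 -0.08852175  1.514299    0.04837252  1.09311266
 -1.36032586] [623.46463389  39.08197847 302.22737272] [-1.56916603  0.00182341 -1.20973351] [ -3.31500361 151.23835395   2.75055792]
```

```bash
python3 - <<'E'
from h import *
from scipy.spatial.transform import Rotation as R
st=read_state();r=R.from_euler('xyz',st["tool_rot"]).as_matrix();p=np.array(st["eef_pos"])
print(st["clock"],p,st["tool_rot"],r.T@(np.array([625,43.5,151])-p))
E
```

```text
2.45 [623.45056858  39.93919966 301.83113886] [-1.56898025  0.00271495 -1.20725698] [ -2.36761845 150.84280343   2.44039391]
```

View pics/t1.png

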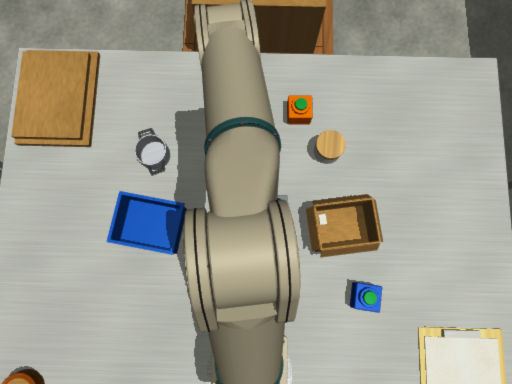

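View pics/s1.png

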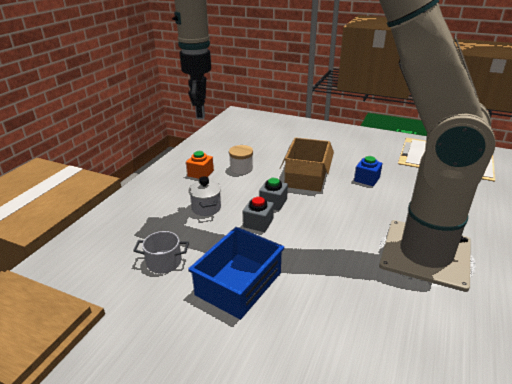

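The side view shows the closed fingertips at about (199,115) above the pot knob at (204,181). The top view is blocked by the arm, and nothing has moved. Next I descend partway and check again.

```bash
python3 -m jog '[{"x":-1,"y":20,"z":1,"ax":0,"ay":0,"az":0,"grip":0},{"x":-2,"y":50,"z":2,"ax":0,"ay":0,"az":0,"grip":0},{"x":-2,"y":80,"z":2,"ax":0,"ay":0,"az":0,"grip":0},{"x":-2,"y":100,"z":2,"ax":0,"ay":0,"az":0,"grip":0},{"x":-2,"y":110,"z":2,"ax":0,"ay":0,"az":0,"grip":0}]'
python3 - <<'E'
from h import *
from scipy.spatial.transform import Rotation as R
s=cam("side")
for i in range(2):
  st=read_state();r=R.from_euler('xyz',st["tool_rot"]).as_matrix();p=np.array(st["eef_pos"])
  print(st["clock"],p,st["tool_rot"],r.T@(np.array([625,43.5,151])-p)); cam("side")
print(proj(s,p+r@[0,11,0]))
cv2.imwrite("pics/s2.png",cv2.resize(s[0][100:220,140:270],None,fx=5,fy=5,interpolation=cv2.INTER_CUBIC)[:,:,::-1])
E
```

```text
clock: 2.95
eef_pos: [621.8, 35.5, 190.4]
tool_rot: [-1.575, 0.0, -1.215]
force: [0.5, 0.8, -0.6]
width: 0.2
3.0 [621.62045151  35.68735385 189.72060218] [-1.57532790e+00  4.71305485e-04 -1.21509011e+00] [-6.12839459 38.69641197  6.06418182]
3.05 [622.32661789  35.96863996 191.20109501] [-1.57364271e+00  2.04226308e-04 -1.21501569e+00] [-6.12029894 40.18758296  5.24371172]
(np.float64(204.4874951808599), np.float64(154.79745255725436))
```

View pics/s2.png

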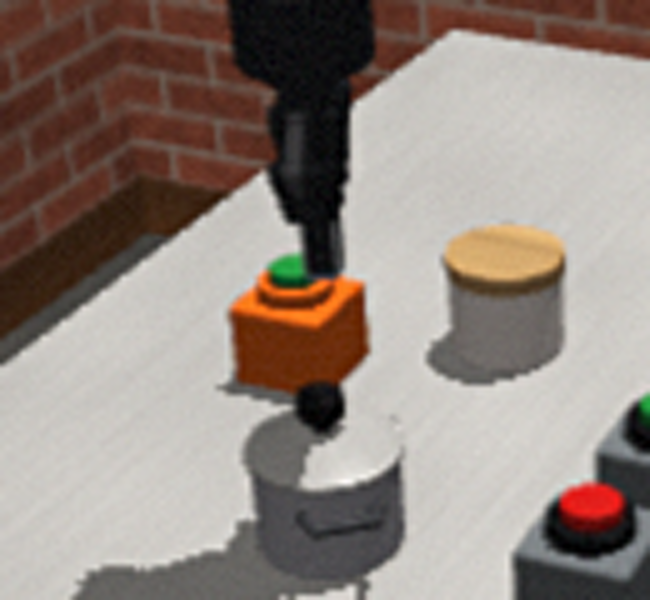

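The fingertips are at (204.6,155.6), which matches the projected TCP. They are about 75 mm above the knob at (204,180), so I make the final descent with a small lateral correction.

```bash
python3 -m jog '[{"x":-3,"y":10,"z":3,"ax":0,"ay":0,"az":0,"grip":0},{"x":-6,"y":22,"z":5.5,"ax":0,"ay":0,"az":0,"grip":0},{"x":-6,"y":32,"z":5.5,"ax":0,"ay":0,"az":0,"grip":0},{"x":-6,"y":38,"z":5.5,"ax":0,"ay":0,"az":0,"grip":0},{"x":-6,"y":38,"z":5.5,"ax":0,"ay":0,"az":0,"grip":0}]'
python3 - <<'E'
from h import *
from scipy.spatial.transform import Rotation as R
s=cam("side")
for i in range(3):
  st=read_state();r=R.from_euler('xyz',st["tool_rot"]).as_matrix();p=np.array(st["eef_pos"])
  print(st["clock"],p,st["tool_rot"],r.T@(np.array([625,43.5,151])-p)); cam("side")
print(proj(s,p+r@[0,11,0]))
cv2.imwrite("pics/s3.png",cv2.resize(s[0][100:220,140:270],None,fx=5,fy=5,interpolation=cv2.INTER_CUBIC)[:,:,::-1])
E
```

```text
clock: 3.6
eef_pos: [625.6, 44.4, 153.0]
tool_rot: [-1.573, 0.0, -1.214]
force: [0.2, 0.4, -0.4]
width: -0.1
3.65 [626.05298368  44.42633452 153.66441032] [-1.57202097e+00  1.45424075e-04 -1.21405962e+00] [ 0.50068015  2.66594004 -1.3069184 ]
3.7 [626.47135827  44.43437917 154.2228687 ] [-1.57093727e+00 -1.21081003e-04 -1.21415968e+00] [ 0.36150718  3.22315277 -1.70453541]
3.75 [626.67335963  44.44627034 154.54958491] [-1.57032697e+00 -2.37946656e-04 -1.21421747e+00] [ 0.30178182  3.54876539 -1.90008026]
(np.float64(202.66989977893184), np.float64(167.2017455699209))
```

View pics/s3.png

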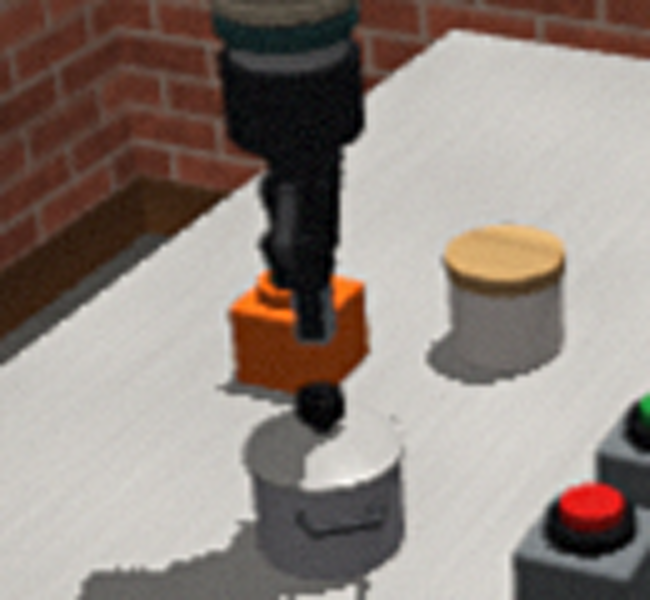

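```bash
python3 -m jog '[{"x":0,"y":3,"z":-1,"ax":0,"ay":0,"az":0,"grip":0},{"x":0,"y":6,"z":-1,"ax":0,"ay":0,"az":0,"grip":0},{"x":0,"y":6,"z":-1,"ax":0,"ay":0,"az":0,"grip":0},{"x":0,"y":6,"z":-1,"ax":0,"ay":0,"az":0,"grip":0},{"x":0,"y":6,"z":-1,"ax":0,"ay":0,"az":0,"grip":0}]'
for i in 1 2 3 4 5; do :; done
python3 -m jog '[{"x":0,"y":0,"z":0,"ax":0,"ay":0,"az":0,"grip":0},{"x":0,"y":0,"z":0,"ax":0,"ay":0,"az":0,"grip":0},{"x":0,"y":0,"z":0,"ax":0,"ay":0,"az":0,"grip":0},{"x":0,"y":0,"z":0,"ax":0,"ay":0,"az":0,"grip":0},{"x":0,"y":0,"z":0,"ax":0,"ay":0,"az":0,"grip":0}]'
python3 - <<'E'
from h import *
s=cam("side");print(proj(s,(625,43.5,105)),proj(s,(625,43.5,95)))
E
```

```text
clock: 4.3
eef_pos: [625.6, 44.2, 148.4]
tool_rot: [-1.571, -0.0, -1.214]
force: [-0.9, 0.7, -0.9]
width: -0.3
clock: 4.8
eef_pos: [625.5, 44.2, 148.3]
tool_rot: [-1.571, -0.0, -1.214]
force: [-0.1, 0.4, -0.3]
width: 0.5
(np.float64(204.40321782350082), np.float64(178.7315822581795)) (np.float64(204.67123319983403), np.float64(181.66686947639923))
```

```bash
python3 -m jog '[{"x":0,"y":0,"z":0,"ax":0,"ay":0,"az":0,"grip":0},{"x":0,"y":0,"z":0,"ax":0,"ay":0,"az":0,"grip":0},{"x":0,"y":0,"z":0,"ax":0,"ay":0,"az":0,"grip":0},{"x":0,"y":0,"z":0,"ax":0,"ay":0,"az":0,"grip":0},{"x":0,"y":0,"z":0,"ax":0,"ay":0,"az":0,"grip":0}]'
python3 -m jog '[{"x":0,"y":0,"z":0,"ax":0,"ay":0,"az":0,"grip":0},{"x":0,"y":0,"z":0,"ax":0,"ay":0,"az":0,"grip":0},{"x":0,"y":0,"z":0,"ax":0,"ay":0,"az":0,"grip":0},{"x":0,"y":0,"z":0,"ax":0,"ay":0,"az":0,"grip":0},{"x":0,"y":0,"z":0,"ax":0,"ay":0,"az":0,"grip":0}]'
python3 -m jog '[{"x":0,"y":0,"z":0,"ax":0,"ay":0,"az":0,"grip":0},{"x":0,"y":0,"z":0,"ax":0,"ay":0,"az":0,"grip":0},{"x":0,"y":0,"z":0,"ax":0,"ay":0,"az":0,"grip":0},{"x":0,"y":0,"z":0,"ax":0,"ay":0,"az":0,"grip":0},{"x":0,"y":0,"z":0,"ax":0,"ay":0,"az":0,"grip":0}]'
python3 -m jog '[{"x":0,"y":-15,"z":0,"ax":0,"ay":0,"az":0,"grip":0},{"x":0,"y":-50,"z":0,"ax":0,"ay":0,"az":0,"grip":0},{"x":0,"y":-90,"z":0,"ax":0,"ay":0,"az":0,"grip":0},{"x":0,"y":-125,"z":0,"ax":0,"ay":0,"az":0,"grip":0},{"x":0,"y":-140,"z":0,"ax":0,"ay":0,"az":0,"grip":0}]'
python3 - <<'E'
from h import *
from scipy.spatial.transform import Rotation as R
st=read_state();r=R.from_euler('xyz',st["tool_rot"]).as_matrix();p=np.array(st["eef_pos"])
print(st["clock"],p,r.T@(np.array([404.5,-249.5,149])-p))
E
```

```text
clock: 5.35
eef_pos: [625.5, 44.3, 148.3]
tool_rot: [-1.571, 0.0, -1.214]
force: [-0.7, -1.3, 0.3]
width: -0.0
clock: 5.85
eef_pos: [625.5, 44.2, 148.3]
tool_rot: [-1.571, -0.0, -1.214]
force: [-0.6, -1.0, -0.9]
width: 0.1
clock: 6.35
eef_pos: [625.5, 44.2, 148.3]
tool_rot: [-1.571, 0.0, -1.214]
force: [0.4, -0.9, 0.2]
width: 0.0
clock: 6.85
eef_pos: [627.1, 44.4, 292.4]
tool_rot: [-1.565, -0.002, -1.214]
force: [0.0, 0.2, 0.3]
width: -0.2
6.85 [627.11999706  44.44847299 292.38421601] [ 197.49386564  141.812163   -312.10556663]
```

```bash
python3 -m jog '[{"x":10,"y":0,"z":-15,"ax":0,"ay":0,"az":0,"grip":0},{"x":30,"y":0,"z":-45,"ax":0,"ay":0,"az":0,"grip":0},{"x":53,"y":0,"z":-83,"ax":0,"ay":0,"az":0,"grip":0},{"x":77,"y":0,"z":-120,"ax":0,"ay":0,"az":0,"grip":0},{"x":100,"y":0,"z":-158,"ax":0,"ay":0,"az":0,"grip":0}]'
python3 -m jog '[{"x":25,"y":0,"z":-40,"ax":0,"ay":0,"az":0,"grip":0},{"x":50,"y":0,"z":-80,"ax":0,"ay":0,"az":0,"grip":0},{"x":75,"y":0,"z":-115,"ax":0,"ay":0,"az":0,"grip":0},{"x":92,"y":0,"z":-142,"ax":0,"ay":0,"az":0,"grip":0},{"x":98,"y":0,"z":-152,"ax":0,"ay":0,"az":0,"grip":0}]'
python3 -m jog '[{"x":0,"y":10,"z":0,"ax":0,"ay":0,"az":0,"grip":0},{"x":0,"y":30,"z":0,"ax":0,"ay":0,"az":0,"grip":0},{"x":0,"y":50,"z":0,"ax":0,"ay":0,"az":0,"grip":0},{"x":0,"y":65,"z":0,"ax":0,"ay":0,"az":0,"grip":0},{"x":0,"y":70,"z":0,"ax":0,"ay":0,"az":0,"grip":0}]'
python3 - <<'E'
from h import *
from scipy.spatial.transform import Rotation as R
s=cam("side");cam("side");cam("side");t=cam("top")
st=read_state();r=R.from_euler('xyz',st["tool_rot"]).as_matrix();p=np.array(st["eef_pos"])
print(st["clock"],p,st["tool_rot"],r.T@(np.array([404.5,-249.5,149])-p),proj(s,p+r@[0,11,0]))
cv2.imwrite("pics/s4.png",s[0][:,:,::-1]);cv2.imwrite("pics/t4.png",t[0][:,:,::-1])
E
```

```text
clock: 7.35
eef_pos: [511.2, -105.9, 288.4]
tool_rot: [-1.571, -0.0, -1.214]
force: [0.7, -0.9, -0.6]
width: 0.1
clock: 7.85
eef_pos: [401.6, -252.6, 288.5]
tool_rot: [-1.572, -0.001, -1.22]
force: [-0.6, 0.1, -0.4]
width: 0.3
clock: 8.35
eef_pos: [404.6, -246.9, 216.3]
tool_rot: [-1.572, 0.003, -1.211]
force: [-0.7, -0.2, -0.2]
width: 0.1
8.55 [ 405.10761641 -248.95387708  218.58131215] [-1.56993953e+00 -2.83653237e-04 -1.21257813e+00] [ 0.27868569 69.58071685 -0.82013745] (np.float64(309.7568860963003), np.float64(120.33895735930979))
```

View pics/s4.png

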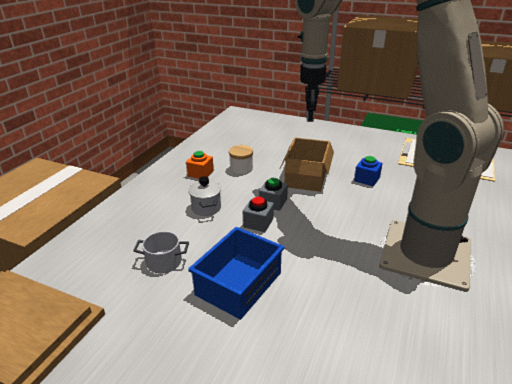

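View pics/t4.png

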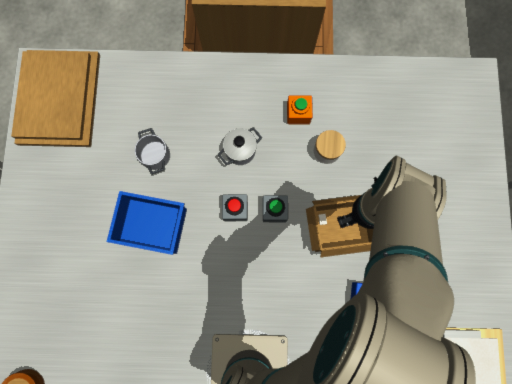

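The side view shows the tips at (310,121), as projected, above the carton centred at (308,150). The top view shows the gripper over the carton mouth near (347,220), with the pot still at (240,146). I now descend to about 32 mm above the rim.

```bash
python3 -m jog '[{"x":0,"y":12,"z":0,"ax":0,"ay":0,"az":0,"grip":0},{"x":0,"y":32,"z":-1,"ax":0,"ay":0,"az":0,"grip":0},{"x":0,"y":52,"z":-1,"ax":0,"ay":0,"az":0,"grip":0},{"x":0,"y":66,"z":-1,"ax":0,"ay":0,"az":0,"grip":0},{"x":0,"y":70,"z":-1,"ax":0,"ay":0,"az":0,"grip":0}]'
python3 -m jog '[{"x":0,"y":0,"z":0,"ax":0,"ay":0,"az":0,"grip":0},{"x":0,"y":0,"z":0,"ax":0,"ay":0,"az":0,"grip":0},{"x":0,"y":0,"z":0,"ax":0,"ay":0,"az":0,"grip":0},{"x":0,"y":0,"z":0,"ax":0,"ay":0,"az":0,"grip":0},{"x":0,"y":0,"z":0,"ax":0,"ay":0,"az":0,"grip":0}]'
python3 - <<'E'
from h import *
from scipy.spatial.transform import Rotation as R
s=cam("side")
st=read_state();r=R.from_euler('xyz',st["tool_rot"]).as_matrix();p=np.array(st["eef_pos"])
print(st["clock"],p,r.T@(np.array([404.5,-249.5,149])-p),proj(s,p+r@[0,11,0]))
cv2.imwrite("pics/s5.png",cv2.resize(s[0][90:210,240:370],None,fx=5,fy=5,interpolation=cv2.INTER_CUBIC)[:,:,::-1])
E
```

```text
clock: 9.05
eef_pos: [403.3, -249.6, 147.8]
tool_rot: [-1.571, 0.001, -1.214]
force: [-0.4, 0.6, 0.6]
width: 0.0
clock: 9.55
eef_pos: [403.4, -250.0, 148.7]
tool_rot: [-1.57, -0.001, -1.214]
force: [-0.0, 0.1, -0.4]
width: 0.2
9.6 [ 403.39064773 -250.04306417  148.6494208 ] [-0.12128593 -0.35004143  1.22932813] (np.float64(309.0677947103165), np.float64(140.5756779683161))
```

View pics/s5.png

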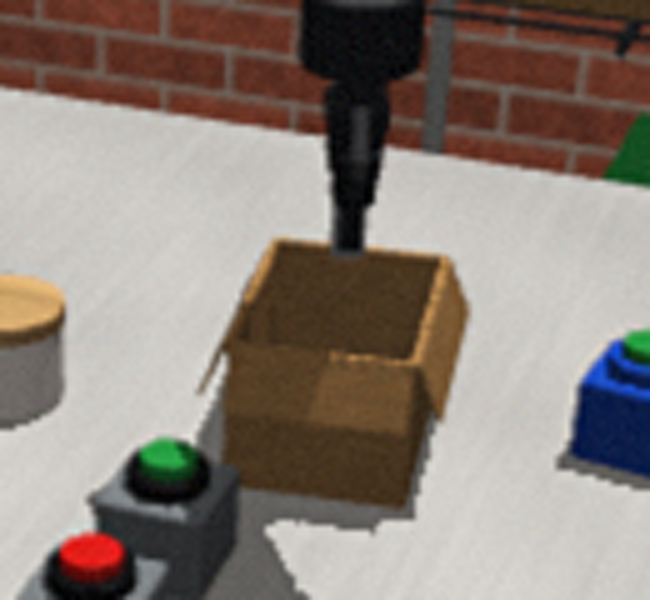

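The tips are at (309.4,140.5), as projected, and centred above the carton. I hold there, then lift.

```bash
python3 -m jog '[{"x":0,"y":0,"z":0,"ax":0,"ay":0,"az":0,"grip":0},{"x":0,"y":0,"z":0,"ax":0,"ay":0,"az":0,"grip":0},{"x":0,"y":0,"z":0,"ax":0,"ay":0,"az":0,"grip":0},{"x":0,"y":0,"z":0,"ax":0,"ay":0,"az":0,"grip":0},{"x":0,"y":0,"z":0,"ax":0,"ay":0,"az":0,"grip":0}]'
python3 -m jog '[{"x":0,"y":0,"z":0,"ax":0,"ay":0,"az":0,"grip":0},{"x":0,"y":0,"z":0,"ax":0,"ay":0,"az":0,"grip":0},{"x":0,"y":0,"z":0,"ax":0,"ay":0,"az":0,"grip":0},{"x":0,"y":0,"z":0,"ax":0,"ay":0,"az":0,"grip":0},{"x":0,"y":0,"z":0,"ax":0,"ay":0,"az":0,"grip":0}]'
python3 -m jog '[{"x":0,"y":0,"z":0,"ax":0,"ay":0,"az":0,"grip":0},{"x":0,"y":0,"z":0,"ax":0,"ay":0,"az":0,"grip":0},{"x":0,"y":0,"z":0,"ax":0,"ay":0,"az":0,"grip":0},{"x":0,"y":0,"z":0,"ax":0,"ay":0,"az":0,"grip":0},{"x":0,"y":0,"z":0,"ax":0,"ay":0,"az":0,"grip":0}]'
python3 -m jog '[{"x":0,"y":0,"z":0,"ax":0,"ay":0,"az":0,"grip":0},{"x":0,"y":-15,"z":0,"ax":0,"ay":0,"az":0,"grip":0},{"x":0,"y":-45,"z":0,"ax":0,"ay":0,"az":0,"grip":0},{"x":0,"y":-70,"z":0,"ax":0,"ay":0,"az":0,"grip":0},{"x":0,"y":-80,"z":0,"ax":0,"ay":0,"az":0,"grip":0}]'
python3 - <<'E'
from h import *
from scipy.spatial.transform import Rotation as R
st=read_state();r=R.from_euler('xyz',st["tool_rot"]).as_matrix();p=np.array(st["eef_pos"])
print(st["clock"],p,r.T@(np.array([450.3,-61.2,93])-p))
E
```

```text
clock: 10.1
eef_pos: [403.2, -249.9, 148.3]
tool_rot: [-1.571, 0.0, -1.214]
force: [-0.3, 0.3, -0.4]
width: 0.1
clock: 10.6
eef_pos: [403.2, -249.9, 148.3]
tool_rot: [-1.571, -0.0, -1.214]
force: [-0.0, -0.4, 0.2]
width: -0.2
clock: 11.1
eef_pos: [403.2, -249.9, 148.3]
tool_rot: [-1.571, -0.0, -1.214]
force: [-0.4, 0.4, -0.2]
width: 0.1
clock: 11.6
eef_pos: [404.3, -250.5, 230.3]
tool_rot: [-1.568, -0.003, -1.214]
force: [-0.1, -0.1, -0.2]
width: 0.0
11.6 [ 404.25110059 -250.49845577  230.33970191] [-161.69188745  137.14418175  108.92110522]
```

```bash
python3 -m jog '[{"x":-15,"y":0,"z":10,"ax":0,"ay":0,"az":0,"grip":0},{"x":-45,"y":0,"z":30,"ax":0,"ay":0,"az":0,"grip":0},{"x":-80,"y":0,"z":54,"ax":0,"ay":0,"az":0,"grip":0},{"x":-115,"y":0,"z":78,"ax":0,"ay":0,"az":0,"grip":0},{"x":-145,"y":0,"z":98,"ax":0,"ay":0,"az":0,"grip":0}]'
python3 -m jog '[{"x":-12,"y":0,"z":8,"ax":0,"ay":0,"az":0,"grip":0},{"x":-16,"y":15,"z":11,"ax":0,"ay":0,"az":0,"grip":0},{"x":-16,"y":40,"z":11,"ax":0,"ay":0,"az":0,"grip":0},{"x":-16,"y":65,"z":11,"ax":0,"ay":0,"az":0,"grip":0},{"x":-16,"y":75,"z":11,"ax":0,"ay":0,"az":0,"grip":0}]'
python3 - <<'E'
from h import *
from scipy.spatial.transform import Rotation as R
s=cam("side");cam("side");cam("side");s=cam("side");t=cam("top")
st=read_state();r=R.from_euler('xyz',st["tool_rot"]).as_matrix();p=np.array(st["eef_pos"])
print(st["clock"],p,r.T@(np.array([450.3,-61.2,93])-p),proj(s,p+r@[0,11,0]),proj(s,(450.3,-61.2,82)))
cv2.imwrite("pics/s6.png",cv2.resize(s[0][110:230,210:340],None,fx=5,fy=5,interpolation=cv2.INTER_CUBIC)[:,:,::-1])
E
```

```text
clock: 12.1
eef_pos: [444.4, -77.6, 227.8]
tool_rot: [-1.571, 0.001, -1.213]
force: [0.2, -0.4, 0.3]
width: -0.2
clock: 12.6
eef_pos: [447.5, -60.7, 151.2]
tool_rot: [-1.575, 0.002, -1.214]
force: [0.1, -0.2, -0.9]
width: -0.1
12.85 [449.72362476 -61.12719272 153.98899707] [ 0.2344794  60.98972671  0.43991874] (np.float64(273.9385543071704), np.float64(162.4898490710278)) (np.float64(273.50575465831315), np.float64(180.40645341830603))
```

View pics/s6.png

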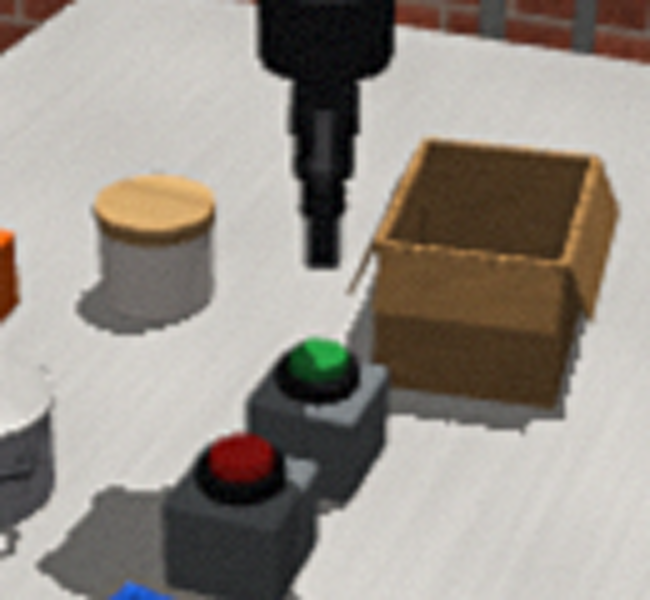

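Four buttons have green or red caps: green on the grey box (273,181), red on the grey box (258,201), and the look-alikes with green caps on orange (199,156) and on blue (370,160). The one meant is green on grey at (273,181). The enlarged crop confirms it directly below the tips, which are at (274,163). I press it in small steps.

```bash
python3 -m jog '[{"x":0,"y":15,"z":0,"ax":0,"ay":0,"az":0,"grip":0},{"x":0,"y":35,"z":0,"ax":0,"ay":0,"az":0,"grip":0},{"x":0,"y":48,"z":0,"ax":0,"ay":0,"az":0,"grip":0},{"x":0,"y":54,"z":0,"ax":0,"ay":0,"az":0,"grip":0},{"x":0,"y":56,"z":0,"ax":0,"ay":0,"az":0,"grip":0}]'
python3 -m jog '[{"x":0,"y":1,"z":0,"ax":0,"ay":0,"az":0,"grip":0},{"x":0,"y":2,"z":0,"ax":0,"ay":0,"az":0,"grip":0},{"x":0,"y":4,"z":0,"ax":0,"ay":0,"az":0,"grip":0},{"x":0,"y":6,"z":0,"ax":0,"ay":0,"az":0,"grip":0},{"x":0,"y":6,"z":0,"ax":0,"ay":0,"az":0,"grip":0}]'
python3 - <<'E'
from h import *
s=cam("side")
st=read_state()
print(st["clock"],st["eef_pos"],st["force"])
cv2.imwrite("pics/s7.png",cv2.resize(s[0][130:230,220:340],None,fx=6,fy=6,interpolation=cv2.INTER_CUBIC)[:,:,::-1])
E
```

```text
clock: 13.35
eef_pos: [449.5, -61.1, 97.6]
tool_rot: [-1.57, -0.0, -1.214]
force: [-0.2, 0.5, 0.0]
width: -0.1
clock: 13.85
eef_pos: [449.6, -61.1, 91.4]
tool_rot: [-1.57, -0.0, -1.214]
force: [0.4, -0.6, 2.4]
width: -0.4
13.9 [449.56385702 -61.03117556  91.49730255] [ 0.13113411 -0.5794158   2.68946032]
```

View pics/s7.png

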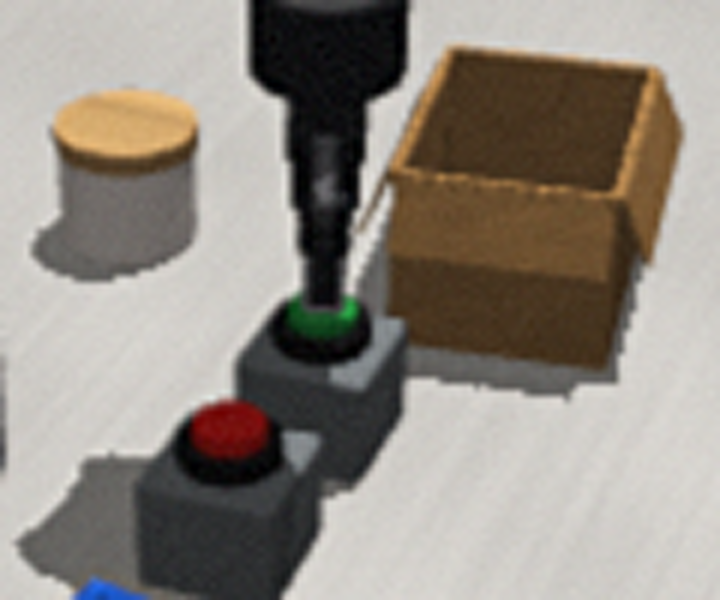

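The tip is on the green cap at about (274,181), with 2.6 N showing. I keep pressing.

```bash
python3 -m jog '[{"x":0,"y":1,"z":0,"ax":0,"ay":0,"az":0,"grip":0},{"x":0,"y":2,"z":0,"ax":0,"ay":0,"az":0,"grip":0},{"x":0,"y":3,"z":0,"ax":0,"ay":0,"az":0,"grip":0},{"x":0,"y":4,"z":0,"ax":0,"ay":0,"az":0,"grip":0},{"x":0,"y":4,"z":0,"ax":0,"ay":0,"az":0,"grip":0}]'
python3 -m jog '[{"x":0,"y":0.5,"z":0,"ax":0,"ay":0,"az":0,"grip":0},{"x":0,"y":1,"z":0,"ax":0,"ay":0,"az":0,"grip":0},{"x":0,"y":1.5,"z":0,"ax":0,"ay":0,"az":0,"grip":0},{"x":0,"y":2,"z":0,"ax":0,"ay":0,"az":0,"grip":0},{"x":0,"y":2,"z":0,"ax":0,"ay":0,"az":0,"grip":0}]'
```

```text
clock: 14.4
eef_pos: [449.5, -61.1, 87.4]
tool_rot: [-1.57, -0.0, -1.214]
force: [1.3, -0.4, 3.8]
width: -0.1
clock: 14.9
eef_pos: [449.6, -61.0, 86.8]
tool_rot: [-1.569, -0.001, -1.214]
force: [-1.4, 1.1, 22.3]
width: 0.2
```

It bottomed out: z stopped at 86.8, 6 mm below contact, and force jumped to 22 N. I release it.

```bash
python3 -m jog '[{"x":0,"y":-4,"z":0,"ax":0,"ay":0,"az":0,"grip":0},{"x":0,"y":-12,"z":0,"ax":0,"ay":0,"az":0,"grip":0},{"x":0,"y":-40,"z":0,"ax":0,"ay":0,"az":0,"grip":0},{"x":0,"y":-80,"z":0,"ax":0,"ay":0,"az":0,"grip":0},{"x":0,"y":-120,"z":0,"ax":0,"ay":0,"az":0,"grip":0}]'
python3 -m jog '[{"x":0,"y":-25,"z":0,"ax":0,"ay":0,"az":0,"grip":0},{"x":0,"y":-40,"z":0,"ax":0,"ay":0,"az":0,"grip":0},{"x":0,"y":-40,"z":0,"ax":0,"ay":0,"az":0,"grip":0},{"x":0,"y":-40,"z":0,"ax":0,"ay":0,"az":0,"grip":0},{"x":0,"y":-40,"z":0,"ax":0,"ay":0,"az":0,"grip":0}]'
python3 - <<'E'
from h import *
s=cam("side");t=cam("top")
st=read_state();print(st["clock"],st["eef_pos"],st["force"],np.abs(st["qd"]).max())
cv2.imwrite("pics/s8.png",s[0][:,:,::-1])
g=lambda h,S,v:(h>45)&(h<80)&(S>120)&(v>40)
r=lambda h,S,v:((h<6)|(h>172))&(S>120)&(v>60)
k=lambda h,S,v:(v<70)
for b,f in [((258,172,290,195),g),((243,192,275,213),r),((194,172,214,188),k)]: print(blob(s[0],b,f))
E
```

```text
clock: 15.4
eef_pos: [447.3, -60.8, 206.0]
tool_rot: [-1.574, 0.002, -1.214]
force: [1.5, 0.0, 0.7]
width: 0.1
clock: 15.9
eef_pos: [447.9, -60.9, 244.1]
tool_rot: [-1.574, 0.001, -1.214]
force: [-0.9, -0.5, -0.5]
width: 0.4
16.0 [448.27334926 -60.87781475 244.15353186] [-1.15223334  0.73243341 -0.21555369] 0.007418365449746547
(array([273.34177215, 181.64556962]), [10, 6, 12, 8, 79])
(array([257.91, 201.01]), [9, 5, 13, 9, 100])
(array([203.5125, 180.7   ]), [5, 4, 10, 11, 80])
```

View pics/s8.png

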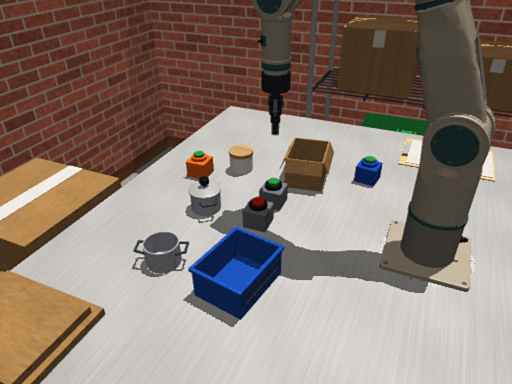

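The green cap is back up: its blob at (273.3,181.6) is identical to the first picture. The red cap and knob are also where they were, and the arm is clear and still.

```bash
python3 -c "
from cell import *
print(finish_job())"
```

```text
the job is handed in; nothing more can be done
None
```

I pointed at both things in order, logged the choice with the green button, and handed the job in at about 16 s of the 58 s allowed. `finish_job()` reports no verdict.

- **Lidded pot:** the closed fingertips stayed about 32 mm straight above the knob for over 2 s, near (625.5, 44) mm.
- **Carton:** the fingertips stayed about 32 mm above the middle of the open top for about 2 s, near (403, −250) mm.
- **Green button:** I pressed the one on the grey box, not the orange or blue look-alikes. It stopped about 6 mm down, with 22 N at the wrist, and I then released it.

**Last checks:** the side view shows the green cap back up at the same pixels as at the start. The red cap and pot knob are where they were, and the carton, crate, jar and open pot look unmoved. The arm was still at z = 244 mm, touching nothing.

**Disagreements:** the two carton-centre measurements differed by about 3 mm, and I aimed close to the top-view one. The measured position also drifted a few millimetres just after each move; I corrected for this before each hold. No check failed.

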